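# Close and bolt the punch chest

### The arm

A 6-joint arm with a two-finger parallel gripper is mounted at the origin on a cart in front of the work surface, level with it; the furniture and walls round the work are solid. World frame = base frame: x ahead of the robot, y to its left, z up, the work surface at z = 0. Lengths are in m, angles in degrees, forces in N, time in s.
With the tool pointing down it reaches from about 0.4 to 0.825 m from the base axis. Payload 7 kg.
Tool frame: the origin (TCP) lies at the centre of the arm's flange, where the gripper is bolted on; the fingertips stand 178 mm ahead of it and the grasp point (between the pads) lies 159 mm ahead of it (tip_reach is the distance from the TCP to the fingertips, in m); z points along the fingers, y is the line along which they close (so a half turn about z gives the same grasp; the last joint's range is limited). The gripper opens to 88 mm and grips with 3 to 60 N. Pads are 19 mm wide; open, the fingers measure 130 mm over their backs; the gripper's body (78 mm by 193 mm) begins 47 mm behind the grasp point.
Start: joints at [83.658, 20.546, 0.682, 0, -70.136, -16.507], TCP at [0.262, 0.622, 0.405] pointing down, gripper open.
Joint ranges: [-176.03, 176.03], [-82.01, 121.73], [-58.28, 71.71], [-173.87, 95.51], [-174.79, -0.11], [-173.66, 173.66]. Speed limits (degrees/s): [136.94, 136.94, 172.46, 180, 180, 180].

### API

Orientations are given as [roll, pitch, yaw] about the fixed x, y, z axes, in that order (R = Rz(yaw) Ry(pitch) Rx(roll)).
In Python, from plant import * gives the robot as it stands.
- The arm moves only by the shell command python3 -m handwheel 'ROWS'. ROWS is JSON, a list of rows, each a list of 7 numbers: the opening, from -1 (shut) to 1 (fully open), then the shift along the tool's x, y, z as a fraction of full scale, then the turn, a rotation vector about the tool's x, y, z as a fraction of full scale. A call has 1 to 5 rows; each row shifts and turns the commanded pose from where the row before left it, along the tool's axes as they then stand; what a row does not reach is not made up. Full scale, the value 1, is 0.025 m for a shift and 6 degrees for a turn. A row lasts 1/8 s, in which the tool goes at most 62.5 mm and 10.7 degrees, less where a joint would pass 70% of its speed; a pose out of reach is approached as far as the arm can. A call with a number of a shift or a turn outside -1 to 1 is refused whole. A call with a gripper value outside its range is refused whole. The fingers move at their own pace and stop on an object; the grip force is fixed at half the most. Time passes only in rows, so rows that do not move let the fingers close. It gives the time, the measured TCP pose, the force, the opening and the grip force at its end, in the units of the state.
- get_obs(): the state, without advancing time (a new reading comes with each control period).
- snapshot(name): name is "scene" or "top" or "wrist"; returns a dict with "color" (420x560x3 uint8, red, green, blue), "fx", "fy", "cx", "cy" (pixels), "R" (3x3) and "t" (3): a world point X has camera coordinates R X + t; the wrist camera has in their place "tool_from_camera" (4x4, takes a point from camera to tool coordinates, whose origin is the TCP and whose axes are the flange's). Camera axes: x right, y down, z forward; pixel columns grow to the right and rows downward; lengths in m; the calibration is good to about 2 mm. A picture is of the moment at which its call begins: read the wrist's pose just before it. There is no depth.
- close_job(): hands the job in; it is judged then, once.
The state is a dict: "clock": time; "joint_pos": joint angles; "qvel": joint speeds; "tau": joint torques, N m; "tool_pos": TCP position; "orientation": TCP orientation; "force": force on the tool from outside, world axes, zero at the start; "moment": the same for the moment, N m; "opening": finger opening in m; "gripper_force": force on a finger pad.
Only numpy, scipy, OpenCV 4.12 (cv2) and the standard library are available. Lean on these libraries where they do the work, as an engineer would, in place of code of your own. Each camera call takes 0.05 s, during which the arm holds its last target. There are 200 camera calls.

### The job

Close up the wooden punch chest for the night: push both of its drawers fully home, then swing the lid down gently, without slamming it, until it lies fully shut with its front lip over the drawers, and push the bolt on the lid all the way across to the left so that it locks in the staple. Nothing needs to be picked up: leave the punches in the chest and the tools round it where they lie.

Things in the scene. Friction and masses are not known exactly. Their poses are not given: they have to be found in the camera images.
- chest: Wooden punch chest with brass fittings, fixed to the table: 130 mm deep (x), 270 wide (y), 78 high without lid. Origin: centre of its underside, on the table; its +x points from the drawers to the hinges at the back, +y left as seen from the drawer side, +z up. Two drawers side by side; above them an open tray (floor at z = 57 mm) with punches; a lid hinged along the rear top edge.
- staple (a point): Top middle of the brass staple, an upright loop 25 mm wide in x, 4 mm thick in y, fixed on the chest at x = -61 mm, y = 0, standing from z = 78 to 105 mm of the chest; the lid has a slot for it. The bolt's bar goes through it.
- left_drawer (a joint): Opening of the drawer on the chest's +y side, m: 0 = fully home, 0.09 = its stop; it opens along the chest's -x. Stays where left; about 2 to 3 N moves it. Its front panel is 131 mm wide, 10 thick, from 6 to 58 mm above the table; shut, the panel's outer face is at x = -75 mm and its middle at y = +67 mm of the chest.
- right_drawer (a joint): The same for the drawer on the -y side; its middle is at y = -67 mm of the chest.
- left_drawer_knob (a point): Centre of the outer end of the left drawer's round brass knob (18 mm across), 14 mm in front of the panel's outer face, 30 mm above the table.
- right_drawer_knob (a point): The same point of the right drawer's knob.
- lid (a joint): Angle of the lid, rad: 0 = fully shut (level), pi/2 = upright. Stiff hinge: it stays at any angle and must be pushed all the way down (2 to 6 N near its front edge). Panel 10 mm thick, 270 wide, reaching 152 mm from the hinge line; shut, its top is 88 mm above the table. A lip under its front edge hangs 36 mm below the panel, 5 mm in front of shut drawers; it lands on any drawer not home.
- lid_hinge (a point): Middle of the hinge line: x = +65 mm, y = 0, z = 78 mm of the chest; the hinge line runs along the chest's y.
- lid_front_edge (a point): Middle of the upper (outer) front edge of the lid: 152 mm from the hinge line, on the outer face; moves with the lid.
- bolt (a joint): Slide bolt on the outer (upper) face of the lid, near the front edge, m: 0 = drawn back, 0.022 = fully across; it slides along the chest's +y (left). Stays where it is left; takes about 2 to 3 N. Its steel bar (8 x 5 mm) goes through the staple only when the lid is fully shut, and then keeps the lid from opening.
- bolt_knob (a point): Top of the bolt's brass knob, 12 mm across, 20 mm tall, standing square on the lid's outer face; lid shut, it spans 95 to 115 mm above the table. The bar lies under it from 52 mm right (-y) to 32 mm left, its straps reach 98 mm above the table. The knob is 27 mm behind the lid's front edge and, drawn back, 40 mm right of the staple.
- tray_punch1: Steel punch 14 x 109 x 7 mm lying loose in the chest's tray; origin at the centre of its underside.
- tray_punch2: Steel punch 11 x 89 x 6 mm lying loose in the tray; origin at the centre of its underside.
- loupe: Black eye loupe, 39 mm across, 30 mm high, standing left of the chest; origin at the centre of its underside.
- tin: Round polish tin with a red label, 49 mm across, 22 mm high, standing right of the chest; origin at the centre of its underside.
- marker: Dark blue capped marker pen 12 x 141 x 12 mm lying left of the chest; origin at the centre of the underside.
- hammer: Small riveting hammer 64 x 124 x 16 mm lying right of the chest; origin at the centre of the underside.

How it is judged (in metres and radians):
On the way, in this order (a step that is already met when the one before it is completed fails the run):
1. both drawers are fully home while the lid is still open (value of joint each of left_drawer, right_drawer below 0.004 m and value of joint lid above 0.3 rad), for 0.1 s.
2. the lid is fully shut and the drawers are home (value of joint each of left_drawer, right_drawer below 0.004 m and value of joint lid below 0.02 rad), for 0.1 s.
3. the bolt is across, the lid shut (value of joint bolt above 0.018 m and value of joint lid below 0.02 rad), for 0.2 s.
At the end, for the whole second after the job is handed in: Both drawers are within 4 mm of fully home, the lid within 0.02 rad of fully shut, the bolt at least 18 of its 22 mm across through the staple, all at rest; the loupe, tin, marker and hammer are within 20 mm of where they lay and the two loose tray punches within 30 mm (all of step 3 and value of joint each of left_drawer, right_drawer below 0.004 m and velocity of joint left_drawer between -0.01 and 0.01 m/s and velocity of joint right_drawer between -0.01 and 0.01 m/s and velocity of joint lid between -0.01 and 0.01 rad/s and velocity of joint bolt between -0.01 and 0.01 m/s and distance of each of loupe, tin, marker, hammer from where it was at the start of the episode below 0.02 m and distance of each of tray_punch1, tray_punch2 from where it was at the start of the episode below 0.03 m); the robot touches nothing.
It fails at once if the lid is slammed (faster than 2.5 rad/s) (velocity of joint lid below -2.5 rad/s).
It fails at once if a tool beside the chest is pushed more than 20 mm away or picked up (distance of any of loupe, tin, marker, hammer from where it was at the start of the episode above 0.02 m).
It fails at once if a loose punch in the tray is moved more than 30 mm or lifted out (distance of any of tray_punch1, tray_punch2 from where it was at the start of the episode above 0.03 m).
It fails at once if a drawer is pulled further out, to its stop (value of joint any of left_drawer, right_drawer above 0.085 m).
It also fails if it takes over 53 s, if anything falls off the work surface, if the arm or the gripper's body presses on something with over 40 N, if the wrist force passes 120 N, or if a joint passes its speed limit or range.

## Working session

There is one attempt and no reset: what is moved stays moved. The work goes in short steps, Python scripts to look and compute and a shell command to move; the robot and the scene stay as the last step left them, time stands still between calls to the robot, and variables do not carry over. Pictures are saved under pics/ and viewed, at most 10 in all, crops included, and the job is handed in when it is done.

```bash
mkdir -p pics; ls; python3 - <<'E'
from plant import *
import cv2,numpy as np
print(get_obs())
for n in("scene","top"):
    s=snapshot(n); cv2.imwrite(f"pics/{n}0.png",s["color"][:,:,::-1]); print(n,s["fx"],s["cx"],s["cy"],np.round(s["R"],4).tolist(),np.round(s["t"],4).tolist())
s=snapshot("wrist");print(s["fx"],np.round(s["tool_from_camera"],4).tolist())
E
```

```text
pics
{'clock': 0.0, 'joint_pos': array([ 8.36584937e+01,  2.05915336e+01,  6.35383408e-01, -1.88712231e-02,
       -7.01368144e+01, -1.65057047e+01]), 'qvel': array([ 0.01310507, -0.05035929, -0.0370642 ,  0.10545686, -0.02159916,
        0.05581956]), 'tau': array([ 7.34117912e-04, -5.82710373e+01,  2.93064415e+01,  6.99800581e+00,
        6.95346709e-03, -1.59070282e-04]), 'tool_pos': array([0.26202896, 0.6218643 , 0.4037375 ]), 'orientation': array([ 1.79905826e+02, -9.40539571e-03, -2.28536297e+01]), 'force': array([-0.11530828, -0.4078847 ,  0.62754169]), 'moment': array([-0.03977081,  0.01204449,  0.07672364]), 'gripper_force': 0.0, 'opening': 0.08755678369880533}
scene 380.6105573635645 277.1287795956992 209.5252764606695 [[-0.8842, -0.4672, 0.0023], [-0.2982, 0.5605, -0.7726], [0.3596, -0.6838, -0.6349]] [0.456, 0.3064, 0.7077]
top 421.725446761622 282.0909730706985 209.59687153710243 [[0.0227, -0.9997, -0.0036], [-0.9855, -0.0218, -0.1682], [0.1681, 0.0074, -0.9857]] [-0.133, 0.5495, 0.8418]
298.3541904639846 [[0.0002, -0.9537, -0.3007, 0.0822], [1.0, -0.0001, 0.0008, -0.0019], [-0.0008, -0.3007, 0.9537, 0.0213], [0.0, 0.0, 0.0, 1.0]]
```

View pics/scene0.png

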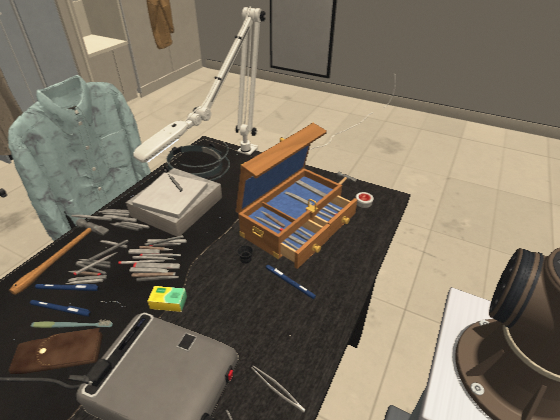

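View pics/top0.png

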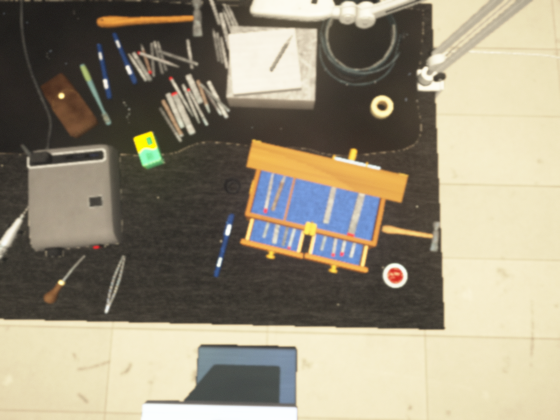

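The scene view shows the chest with its lid near upright and both drawers out. In the top view the knobs are near (271,256) and (333,268), and the staple is near (310,228). I'll zoom in on both views.

```bash
python3 - <<'E'
import cv2,numpy as np
a=cv2.imread("pics/top0.png")[130:290,225:425]; b=cv2.imread("pics/scene0.png")[115:275,225:385]
def z(i,x0,y0,k):
    o=cv2.resize(i,None,fx=k,fy=k,interpolation=cv2.INTER_CUBIC)
    for x in range(0,i.shape[1],20): cv2.putText(o,str(x+x0),(x*k,8),0,.3,(255,255,255));cv2.line(o,(x*k,0),(x*k,o.shape[0]),(160,160,160),1) if x%40==0 else 0
    for y in range(0,i.shape[0],20): cv2.putText(o,str(y+y0),(0,y*k+4),0,.3,(255,255,255));cv2.line(o,(0,y*k),(o.shape[1],y*k),(160,160,160),1) if y%40==0 else 0
    return o
cv2.imwrite("pics/topz.png",cv2.resize(z(a,225,130,4),(800,640))[:600] if 0 else z(a[:150],225,130,4)); cv2.imwrite("pics/scz.png",z(b[:150],225,115,4))
E
```

```text
(no output)
```

View pics/topz.png

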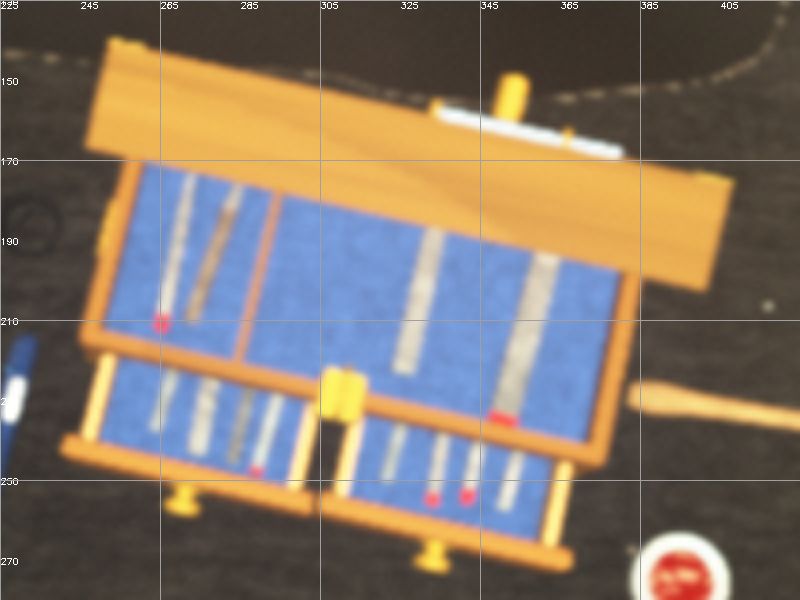

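View pics/scz.png

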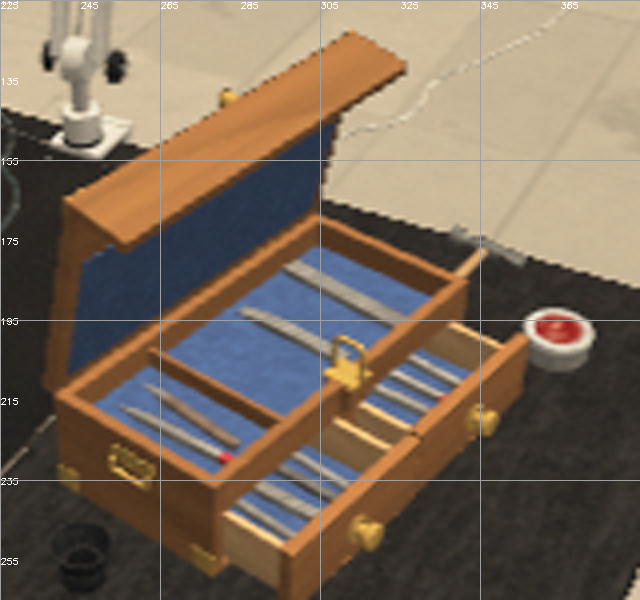

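Readings (native pixels):

| Point | Top view | Scene view |
|---|---|---|
| Left knob | (270.5,257) | (317,249) |
| Right knob | (333,270) | (346,220) |
| Staple top | (311,226) | (312,200) |
| Lid outer edge, left corner | (252.5,140.5) | (242,164.5) |
| Lid outer edge, right corner | (408,175) | (313,123) |

I'll triangulate these, along with the tray's front corners.

```bash
cat > h.py <<'E'
from plant import *
import numpy as np,cv2
from scipy.optimize import least_squares
def cam(n):
    s=snapshot(n); K=np.array([[s["fx"],0,s["cx"]],[0,s["fy"],s["cy"]],[0,0,1]]); return s["color"],K@np.c_[s["R"],s["t"]]
def tri(P1,a,P2,b):
    X=cv2.triangulatePoints(P1,P2,np.array(a,float).reshape(2,1),np.array(b,float).reshape(2,1))[:,0];return X[:3]/X[3]
def ray(P,p,z):
    A=P[:,:3]; r=np.linalg.solve(A,[p[0],p[1],1]);c=-np.linalg.solve(A,P[:,3]);return c+r*(z-c[2])/r[2]
def proj(P,X):
    x=P@np.r_[X,1];return x[:2]/x[2]
E
python3 - <<'E'
from h import *
_,T=cam("top");_,S=cam("scene")
d=dict(kl=((270.5,257),(317,249)),kr=((333,270),(346,220)),st=((311,226),(312.2,200)),fl=((245.5,213.7),(278.7,237)),fr=((375.7,246.2),(342,185.7)),ll=((252.5,140.5),(242,164.5)),lr=((408,175),(313,123)))
for k,(a,b) in d.items():
    X=tri(T,a,S,b); print(k,X.round(4),"reproj",(proj(T,X)-a).round(1))
for k,z in(("kl",.03),("kr",.03),("fl",.078),("fr",.078),("st",.105)):
    print(k,"planes",ray(T,d[k][0],z).round(4),ray(S,d[k][1],z).round(4))
E
```

```text
kl [ 0.4555 -0.0978  0.0255] reproj [-0.2 -0.9]
kr [ 0.4305 -0.23    0.0276] reproj [-0.1 -0.6]
st [ 0.5116 -0.1786  0.1004] reproj [0.  0.1]
fl [ 0.5372 -0.0467  0.0728] reproj [0.1 0.3]
fr [ 0.4779 -0.311   0.0712] reproj [-0.  -0.2]
ll [ 0.6404 -0.0686  0.2284] reproj [0.  0.1]
lr [ 0.5864 -0.335   0.2233] reproj [0.  0.1]
kl planes [ 0.4534 -0.0985  0.03  ] [ 0.4564 -0.093   0.03  ]
kr planes [ 0.4293 -0.23    0.03  ] [ 0.4312 -0.2269  0.03  ]
fl planes [ 0.5369 -0.047   0.078 ] [ 0.534  -0.0419  0.078 ]
fr planes [ 0.4769 -0.3097  0.078 ] [ 0.4757 -0.3017  0.078 ]
st planes [ 0.5111 -0.1783  0.105 ] [ 0.5092 -0.1731  0.105 ]
```

Triangulation puts the chest origin near (0.571,-0.193) with yaw about -12.3°. The drawers are about 44 mm and 40 mm open, and the lid is at about 78°. I'll turn the tool to the chest yaw and head for a spot in front of the drawers.

```bash
cat >> h.py <<'E'
from scipy.spatial.transform import Rotation as Ro
O=np.array([.571,-.193,0]);C=Ro.from_euler('z',-12.3,degrees=True).as_matrix()
def where():
    o=get_obs();R=Ro.from_euler('xyz',o["orientation"],degrees=True).as_matrix()
    tip=o["tool_pos"]+.178*R[:,2]
    print("t",round(o["clock"],2),"tcp_c",(C.T@(o["tool_pos"]-O)).round(4),"tip_c",(C.T@(tip-O)).round(4),"rpy",o["orientation"].round(1),"F_c",(C.T@o["force"]).round(1),"op",round(o["opening"],3))
if __name__=="__main__": where()
E
python3 -m handwheel '[[0.2,0.5,0.9,0,0,0,-0.88],[0.2,0.5,0.9,0,0,0,-0.88],[0.2,0.5,1,0,0,0,0],[0.2,0.5,1,0,0,0,0],[0.2,0.5,1,0,0,0,0]]'
python3 -m handwheel '[[0.2,0.5,1,0,0,0,0],[0.2,0.5,1,0,0,0,0],[0.2,0.5,1,0,0,0,0],[0.2,0.5,1,0,0,0,0],[0.2,0.5,1,0,0,0,0]]'
python3 h.py
```

```text
clock: 0.88
tool_pos: [0.2908, 0.489, 0.4046]
orientation: [180.0, 0.0, -12.3]
force: [0.4, 0.2, 0.2]
opening: 0.0532
gripper_force: 0.0
clock: 1.5
tool_pos: [0.3255, 0.3529, 0.4047]
orientation: [-180.0, -0.0, -12.3]
force: [0.3, 0.8, 0.8]
opening: 0.0526
gripper_force: 0.0
t 1.5 tcp_c [-0.3562  0.481   0.4047] tip_c [-0.3561  0.4811  0.2267] rpy [-180.    -0.   -12.3] F_c [0.2 0.9 0.8] op 0.053
```

```bash

python3 -m handwheel '[[0.2,0.5,1,0,0,0,0],[0.2,0.5,1,0,0,0,0],[0.2,0.5,1,0,0,0,0],[0.2,0.5,1,0,0,0,0],[0.2,0.5,1,0,0,0,0]]' | head -2
python3 -m handwheel '[[0.2,0.4,1,0,0,0,0],[0.2,0.4,1,0,0,0,0],[0.2,0.4,1,0,0,0,0],[0.2,0.4,1,0,0,0,0],[0.2,0.4,1,0,0,0,0]]' | head -2
python3 -m handwheel '[[0.2,0.2,1,0,0,0,0],[0.2,0.2,1,0,0,0,0],[0.2,0.2,1,0,0,0,0],[0.2,0.2,1,0,0,0,0],[0.2,0,1,0,0,0,0]]' | head -2
python3 -m handwheel '[[0.2,0,1,0,0,0,0],[0.2,0,1,0,0,0,0],[0.2,0,1,0,0,0,0],[0.2,0,1,0,0,0,0],[0.2,0,0,0,0,0,0]]' | head -2
python3 h.py
```

```text
clock: 2.12
tool_pos: [0.3598, 0.2172, 0.4047]
clock: 2.75
tool_pos: [0.3816, 0.0845, 0.4047]
clock: 3.38
tool_pos: [0.3743, -0.0417, 0.4047]
clock: 4.0
tool_pos: [0.3525, -0.1394, 0.4046]
t 4.0 tcp_c [-0.2249  0.0059  0.4046] tip_c [-0.2249  0.0058  0.2266] rpy [180.    0.  -12.4] F_c [-0.3  0.1  0.4] op 0.053
```

```bash

python3 -m handwheel '[[0.2,0,0.24,1,0,0,0],[0.2,0,0,1,0,0,0],[0.2,0,0,1,0,0,0],[0.2,0,0,1,0,0,0],[0.2,0,0,1,0,0,0]]' | head -2
python3 -m handwheel '[[0.2,0,0,1,0,0,0],[0.2,0,0,0.8,0,0,0],[0.2,0,0,0,0,1,0],[0.2,0,0,0,0,1,0],[0.2,0,0,0,0,0.5,0]]' | head -2
python3 h.py
python3 - <<'E'
from h import *
for n in("scene","top"): cv2.imwrite(f"pics/{n}1.png",cam(n)[0][:,:,::-1])
a=cv2.imread("pics/scene1.png")[110:285,225:400];b=cv2.imread("pics/top1.png")[130:305,225:400]
cv2.imwrite("pics/p1.png",np.hstack([cv2.resize(i,(400,400),interpolation=2) for i in(a,b)]))
E
```

```text
clock: 4.62
tool_pos: [0.352, -0.1436, 0.2791]
clock: 5.25
tool_pos: [0.358, -0.1484, 0.2408]
t 5.25 tcp_c [-0.2176 -0.0018  0.2408] tip_c [-0.1725 -0.      0.0686] rpy [-179.4  -14.7  -12.2] F_c [-1.2 -0.9 -1.7] op 0.052
```

View pics/p1.png

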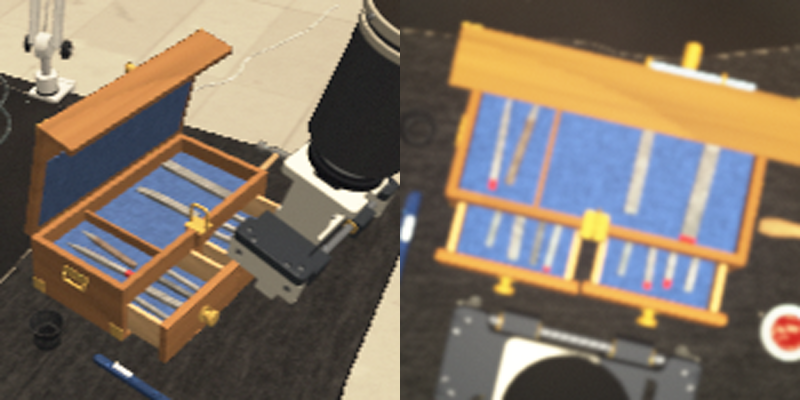

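The gripper is squarely in front of both drawers with its fingers between the knobs, still at a tip height of 69 mm. I'll lower it and move forward.

```bash

python3 -m handwheel '[[0.2,0.25,0,0.62,0,0,0],[0.2,0.25,0,0.62,0,0,0],[0.2,0,0,0,0,0,0]]' | head -2
python3 h.py
```

```text
clock: 5.72
tool_pos: [0.3785, -0.155, 0.2142]
t 5.72 tcp_c [-0.1962 -0.0039  0.2142] tip_c [-0.153  -0.002   0.0415] rpy [-179.4  -14.   -12.3] F_c [0.4 0.4 0. ] op 0.052
```

```bash

python3 -m handwheel '[[0.2,0.58,0,0.145,0,0,0],[0.2,0.58,0,0.145,0,0,0],[0.2,0.58,0,0.145,0,0,0],[0.2,0.58,0,0.145,0,0,0],[0.2,0,0,0,0,0,0]]' | head -2
python3 h.py
python3 -m handwheel '[[0.2,0.16,0,0.04,0,0,0],[0.2,0.16,0,0.04,0,0,0],[0.2,0,0,0,0,0,0]]' | head -1
python3 h.py
```

```text
clock: 6.35
tool_pos: [0.4373, -0.1673, 0.2155]
t 6.35 tcp_c [-0.1361 -0.0033  0.2155] tip_c [-0.0925 -0.0012  0.0429] rpy [-179.3  -14.2  -12.3] F_c [ 0.9 -0.   0.4] op 0.053
clock: 6.72
t 6.72 tcp_c [-0.1295 -0.0039  0.2148] tip_c [-0.0864 -0.0019  0.0421] rpy [-179.4  -14.   -12.3] F_c [-7.6  0.9  4.6] op 0.053
```

```bash

python3 -m handwheel '[[0.2,0.12,0,0.03,0,0,0],[0.2,0,0,0,0,0,0]]' | head -1
python3 h.py
python3 -m handwheel '[[0.2,0.08,0,0.02,0,0,0],[0.2,0,0,0,0,0,0]]' | head -1
python3 h.py
```

```text
clock: 6.98
t 6.97 tcp_c [-0.1286 -0.0044  0.214 ] tip_c [-0.0862 -0.0027  0.0411] rpy [-179.4  -13.8  -12.4] F_c [-16.9   5.    9.7] op 0.052
clock: 7.22
t 7.22 tcp_c [-0.128  -0.0047  0.2135] tip_c [-0.0861 -0.0032  0.0405] rpy [-179.5  -13.6  -12.4] F_c [-25.1   8.6  16.6] op 0.052
```

```bash

python3 -m handwheel '[[0.2,-0.9,0,-0.22,0,0,0],[0.2,-0.9,0,-0.22,0,0,0],[0.2,-0.9,0,-0.22,0,0,0],[0.2,-0.3,0,-1,0,0,0],[0.2,-0.3,0,-1,0,0,0]]' | head -1
python3 h.py
python3 - <<'E'
from h import *
for n in("scene","top"): cv2.imwrite(f"pics/{n}2.png",cam(n)[0][:,:,::-1])
a=cv2.imread("pics/scene2.png")[120:270,230:380];b=cv2.imread("pics/top2.png")[130:280,230:380]
cv2.imwrite("pics/p2.png",np.hstack([cv2.resize(i,(400,400),interpolation=2) for i in(a,b)]))
E
```

```text
clock: 7.85
t 7.85 tcp_c [-0.2196 -0.0042  0.2601] tip_c [-0.1759 -0.002   0.0876] rpy [-179.3  -14.2  -12.3] F_c [ 0.3 -0.   0.6] op 0.053
```

View pics/p2.png

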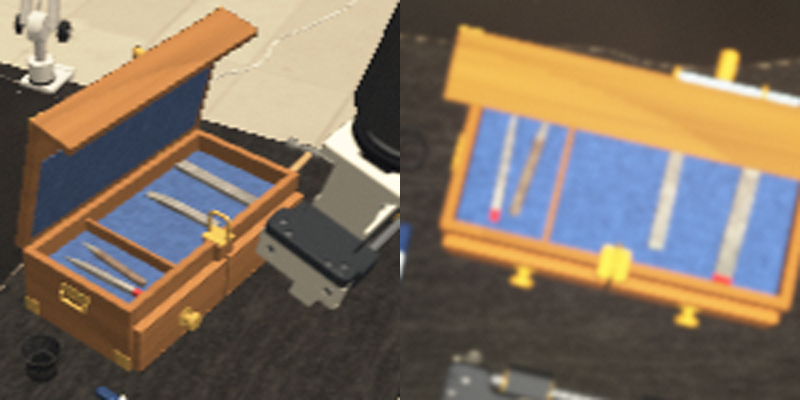

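Both drawers appear home, with parallel edges and knobs at top pixels (275.75,235) and (337.3,250). I'll check those numerically.

```bash
python3 - <<'E'
from h import *
_,T=cam("top");_,S=cam("scene")
for p in((270.5,257),(333,270),(275.75,235),(337.3,250)): print((C.T@(ray(T,p,.03)-O)).round(4))
X=proj(T,O+C@[-.089,.067,.03]),proj(T,O+C@[-.089,-.067,.03]);print(X)
im=cv2.imread("pics/top2.png");h=cv2.cvtColor(im,cv2.COLOR_BGR2HSV)
m=cv2.inRange(h,(22,140,150),(34,255,255))
n,_,st,ce=cv2.connectedComponentsWithStats(m)
for i in range(1,n):
    if st[i,4]>12: print(st[i],ce[i].round(1))
E
```

```text
[-0.135   0.0673  0.03  ]
[-0.1306 -0.0664  0.03  ]
[-0.0873  0.0676  0.03  ]
[-0.0877 -0.0662  0.03  ]
(array([275.82817145, 235.84842791]), array([337.53864931, 250.70814507]))
[133 131  24  22 290] [144. 141.]
[349 149   7  11  51] [352.5 154. ]
[304 223  12  13 112] [309.8 229.2]
[273 230   5   7  25] [275.4 233.6]
[335 245   5   7  26] [337.5 248.2]
```

```bash

python3 -m handwheel '[[-1,0,-0.5,-1,0,-0.8,0],[-1,0,-0.5,-1,0,-0.8,0],[-1,0,-0.6,-1,0,-0.75,0],[-1,0,0,-1,0,0,0],[-1,0,0,-1,0,0,0]]' | head -1
python3 -m handwheel '[[-1,0,0,-1,0,0,0],[-1,0,0,-1,0,0,0],[-1,0,0,-1,0,0,0],[-1,0.5,0,-0.4,0,0,0],[-1,0,0,0,0,0,0]]' | head -1
python3 h.py
```

```text
clock: 8.68
clock: 9.3
t 9.3 tcp_c [-0.2182  0.0335  0.4683] tip_c [-0.2179  0.0354  0.2903] rpy [-1.794e+02 -1.000e-01 -1.220e+01] F_c [-0.1 -0.8 -0.3] op 0.0
```

```bash

python3 -m handwheel '[[-1,1,0,0,0,0,0],[-1,1,0,0,0,0,0],[-1,1,0,0,0,0,0],[-1,1,0,0,0,0,0],[-1,1,0,0,0,0,0]]' | head -1
python3 -m handwheel '[[-1,1,0,0,0,0,0],[-1,1,0,0,0,0,0],[-1,1,0,0,0,0,0],[-1,1,0,0,0,0,0],[-1,1,0,0,0,0,0]]' | head -1
python3 -m handwheel '[[-1,1,0,0,0,0,0],[-1,1,0,0,0,0,0],[-1,0.3,0,0,0,0,0],[-1,0,0,0,0,0,0]]' | head -1
python3 h.py
python3 - <<'E'
from h import *
for n in("scene","top"): cv2.imwrite(f"pics/{n}3.png",cam(n)[0][:,:,::-1])
a=cv2.imread("pics/scene3.png")[70:245,215:390];b=cv2.imread("pics/top3.png")[90:265,225:400]
cv2.imwrite("pics/p3.png",np.hstack([cv2.resize(i,(400,400),interpolation=2) for i in(a,b)]))
E
```

```text
clock: 9.93
clock: 10.55
clock: 11.05
t 11.05 tcp_c [0.0883 0.0343 0.4677] tip_c [0.0883 0.0363 0.2898] rpy [-179.4    0.   -12.1] F_c [-0.5 -0.7  1.2] op 0.0
```

View pics/p3.png

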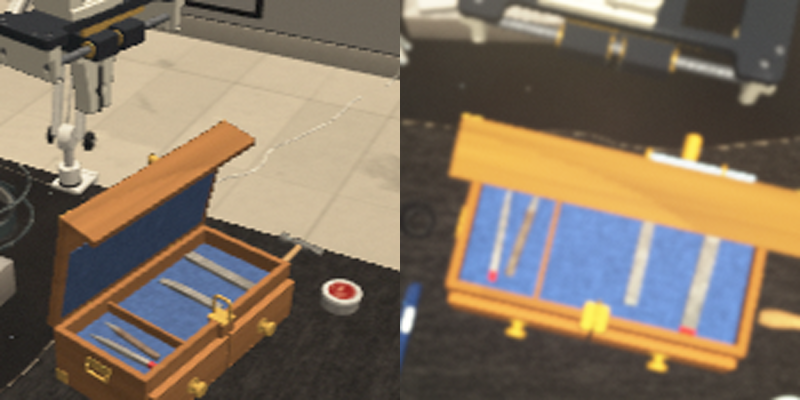

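```bash

python3 -m handwheel '[[-1,0,0,0.9,0,0,0],[-1,0,0,0.9,0,0,0],[-1,0,0,0.9,0,0,0],[-1,0,0,0.9,0,0,0],[-1,-0.5,0,0,0,0,0]]' | head -1
python3 -m handwheel '[[-1,-0.3,0,0,0,0,0],[-1,-0.3,0,0,0,0,0],[-1,-0.3,0,0,0,0,0]]' | head -1
python3 h.py
```

```text
clock: 11.78
clock: 12.15
t 12.15 tcp_c [0.0533 0.0353 0.3807] tip_c [0.0542 0.0374 0.2027] rpy [-179.3   -0.3  -12.1] F_c [ 4.2 -0.4 -1.8] op 0.001
```

```bash

python3 -m handwheel '[[-1,-0.35,0,0.06,0,0,0],[-1,-0.35,0,0.1,0,0,0],[-1,-0.4,0,0.15,0,0,0],[-1,-0.4,0,0.18,0,0,0],[-1,-0.38,0,0.22,0,0,0]]' | head -1
python3 h.py
python3 -m handwheel '[[-1,-0.37,0,0.24,0,0,0],[-1,-0.34,0,0.27,0,0,0],[-1,-0.32,0,0.29,0,0,0]]' | head -1
python3 h.py
```

```text
clock: 12.78
t 12.78 tcp_c [0.0056 0.0352 0.3611] tip_c [0.0059 0.0373 0.1832] rpy [-1.793e+02 -1.000e-01 -1.210e+01] F_c [ 1.7 -0.4  3. ] op 0.0
clock: 13.15
t 13.15 tcp_c [-0.0198  0.0353  0.3408] tip_c [-0.0195  0.0374  0.1628] rpy [-1.793e+02 -1.000e-01 -1.210e+01] F_c [ 2.5 -0.5  0.4] op 0.0
```

```bash

python3 -m handwheel '[[-1,-0.2,0,0.27,0,0,0],[-1,-0.2,0,0.27,0,0,0],[-1,-0.22,0,0.38,0,0,0],[-1,-0.2,0,0.38,0,0,0],[-1,-0.15,0,0.4,0,0,0]]' | head -1
python3 h.py
python3 -m handwheel '[[-1,-0.12,0,0.4,0,0,0],[-1,-0.08,0,0.3,0,0,0],[-1,0,0,0.2,0,0,0]]' | head -1
python3 h.py
```

```text
clock: 13.78
t 13.78 tcp_c [-0.0439  0.0358  0.2981] tip_c [-0.0436  0.0379  0.1202] rpy [-1.793e+02 -1.000e-01 -1.210e+01] F_c [-1.2 -1.1  3. ] op 0.0
clock: 14.15
t 14.15 tcp_c [-0.0486  0.0361  0.2758] tip_c [-0.0483  0.0381  0.0978] rpy [-1.793e+02 -1.000e-01 -1.210e+01] F_c [-0.7  0.1  2. ] op 0.0
```

```bash

python3 -m handwheel '[[-1,0,0,0.2,0,0,0],[-1,0,0,0.15,0,0,0],[-1,0,0,0,0,0,0]]' | head -1
python3 h.py
python3 -m handwheel '[[-1,0,0,0.1,0,0,0],[-1,0,0,0.1,0,0,0],[-1,0,0,0,0,0,0]]' | head -1
python3 h.py
```

```text
clock: 14.52
t 14.53 tcp_c [-0.0482  0.0362  0.2674] tip_c [-0.0478  0.0383  0.0894] rpy [-1.793e+02 -1.000e-01 -1.210e+01] F_c [-0.2 -0.1  0.8] op 0.0
clock: 14.9
t 14.9 tcp_c [-0.0481  0.0363  0.266 ] tip_c [-0.0474  0.0384  0.088 ] rpy [-179.4   -0.2  -12. ] F_c [-12.2   2.6  28.9] op 0.0
```

The lid has come to a hard stop with the fingertip at 88 mm, which is the shut height. I'll lift off, move to the right of the bolt knob and take pictures from there.

```bash

python3 -m handwheel '[[-1,0,0,-1,0,0,0],[-1,0,0,-1,0,0,0],[-1,0,0,-1,0,0,0],[-1,-0.5,1,-0.5,0,0,0],[-1,0,1,0,0,0,0]]' | head -1
python3 -m handwheel '[[-1,0,1,0,0,0,0],[-1,0,1,0,0,0,0],[-1,0,1,0,0,0,0],[-1,0,0.6,0,0,0,0],[-1,0,0,0,0,0,0]]' | head -1
python3 h.py
python3 - <<'E'
from h import *
for n in("scene","top"): cv2.imwrite(f"pics/{n}4.png",cam(n)[0][:,:,::-1])
a=cv2.imread("pics/scene4.png")[130:270,230:370];b=cv2.imread("pics/top4.png")[150:290,240:380]
cv2.imwrite("pics/p4.png",np.hstack([cv2.resize(i,(400,400),interpolation=2) for i in(a,b)]))
E
```

```text
clock: 15.52
clock: 16.15
t 16.15 tcp_c [-0.0606 -0.1055  0.3484] tip_c [-0.0602 -0.1034  0.1705] rpy [-1.793e+02 -1.000e-01 -1.220e+01] F_c [0.1 0.  0.5] op 0.0
```

View pics/p4.png

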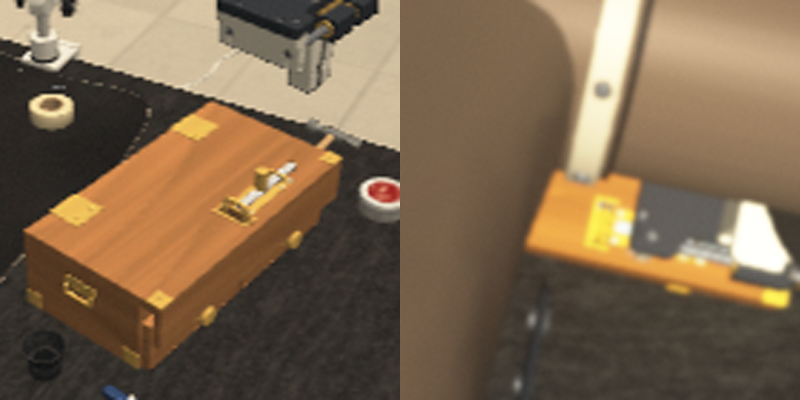

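The lid is shut with the staple through it. The bolt knob's top is near scene pixel (322.4,189.5), and the fingers are to its right.

```bash
python3 - <<'E'
from h import *
_,S=cam("scene")
print((C.T@(ray(S,(322.4,189.5),.115)-O)).round(4),(C.T@(ray(S,(312.4,200),.105)-O)).round(4))
E
```

```text
[-0.0659 -0.0345  0.115 ] [-0.065   0.0059  0.105 ]
```

```bash

python3 -m handwheel '[[-1,0,0,0.9,0,0,0],[-1,0,0,0.9,0,0,0],[-1,0,0,0.88,0,0,0],[-1,0,-0.6,0,0,0,0],[-1,0,-0.6,0,0,0,0]]' | head -1
python3 h.py
python3 -m handwheel '[[-1,0,-0.3,0,0,0,0],[-1,0,-0.3,0,0,0,0],[-1,0,0,0,0,0,0]]' | head -1
python3 h.py
```

```text
clock: 16.92
t 16.93 tcp_c [-0.0601 -0.0727  0.2826] tip_c [-0.0596 -0.0707  0.1046] rpy [-179.3   -0.2  -12.1] F_c [ 0.1 -0.2  0.1] op 0.0
clock: 17.3
t 17.3 tcp_c [-0.0604 -0.0585  0.2826] tip_c [-0.0599 -0.0564  0.1046] rpy [-179.3   -0.2  -12.1] F_c [ 0.1 -0.1 -0.2] op 0.001
```

```bash

python3 -m handwheel '[[-1,0,-0.2,0,0,0,0],[-1,0,-0.2,0,0,0,0]]' | head -1
python3 h.py
python3 -m handwheel '[[-1,0,-0.2,0,0,0,0],[-1,0,-0.15,0,0,0,0]]' | head -1
python3 h.py
```

```text
clock: 17.55
t 17.55 tcp_c [-0.0605 -0.0491  0.2824] tip_c [-0.0601 -0.0471  0.1044] rpy [-1.794e+02 -1.000e-01 -1.210e+01] F_c [ 0.5 -1.4  1.9] op 0.001
clock: 17.8
t 17.8 tcp_c [-0.0605 -0.04    0.2824] tip_c [-0.0601 -0.038   0.1044] rpy [-1.793e+02 -1.000e-01 -1.210e+01] F_c [ 0.3 -1.6  1. ] op 0.001
```

```bash

python3 -m handwheel '[[-1,0,-0.12,0,0,0,0],[-1,0,-0.08,0,0,0,0],[-1,0,0,0,0,0,0]]' | head -1
python3 h.py
python3 -m handwheel '[[-1,0,-0.1,0,0,0,0],[-1,0,0,0,0,0,0]]' | head -1
python3 h.py
python3 - <<'E'
from h import *
cv2.imwrite("pics/scene5.png",cam("scene")[0][:,:,::-1])
a=cv2.imread("pics/scene5.png")[160:230,280:370]
cv2.imwrite("pics/p5.png",cv2.resize(a,(720,560),interpolation=2))
E
```

```text
clock: 18.18
t 18.18 tcp_c [-0.0605 -0.0375  0.2826] tip_c [-0.0603 -0.0363  0.1047] rpy [-1.796e+02 -1.000e-01 -1.210e+01] F_c [  3.5 -20.3  -1.2] op 0.0
clock: 18.42
t 18.43 tcp_c [-0.0606 -0.0365  0.2828] tip_c [-0.0604 -0.0356  0.1048] rpy [-1.797e+02 -1.000e-01 -1.210e+01] F_c [  4.8 -31.6  -3.7] op 0.0
```

View pics/p5.png

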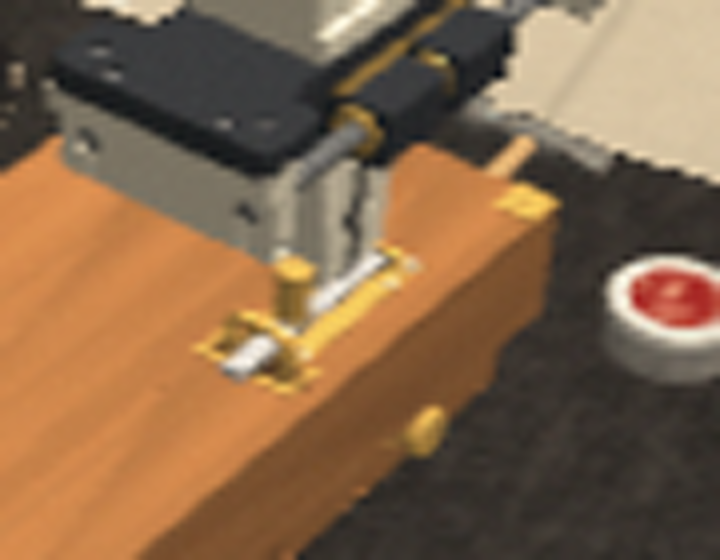

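The bar is through the staple (crop about (240,365)) and the bolt is at a hard stop. I'll back off, lift clear and check the knob position.

```bash

python3 -m handwheel '[[-1,0,0.4,0,0,0,0],[-1,0,0.4,0,0,0,0],[-1,0,0,-1,0,0,0],[-1,0,0,-1,0,0,0],[-1,0,0,-1,0,0,0]]' | head -1
python3 -m handwheel '[[-1,0,0,-1,0,0,0],[-1,0,0,-1,0,0,0],[-1,0,0,-1,0,0,0],[-1,0,0,0,0,0,0],[-1,0,0,0,0,0,0]]' | head -1
python3 h.py
python3 - <<'E'
from h import *
c,S=cam("scene");cv2.imwrite("pics/scene6.png",c[:,:,::-1])
for y in(-.040,-.022,-.018): print(y,proj(S,O+C@[-.060,y,.115])+[-1,-1])
a=c[120:260,230:380,::-1]
b=c[180:215,295:340,::-1]
cv2.imwrite("pics/p6.png",np.hstack([cv2.resize(a,(400,400),interpolation=2),cv2.resize(b,(400,400),interpolation=2)]))
E
```

```text
clock: 19.1
clock: 19.73
t 19.73 tcp_c [-0.0611 -0.0543  0.4316] tip_c [-0.0609 -0.0521  0.2536] rpy [-1.793e+02 -1.000e-01 -1.210e+01] F_c [-0.1  0.7 -0.2] op 0.001
-0.04 [320.73747737 186.62056249]
-0.022 [316.60983654 189.84891786]
-0.018 [315.68005608 190.57612787]
```

View pics/p6.png

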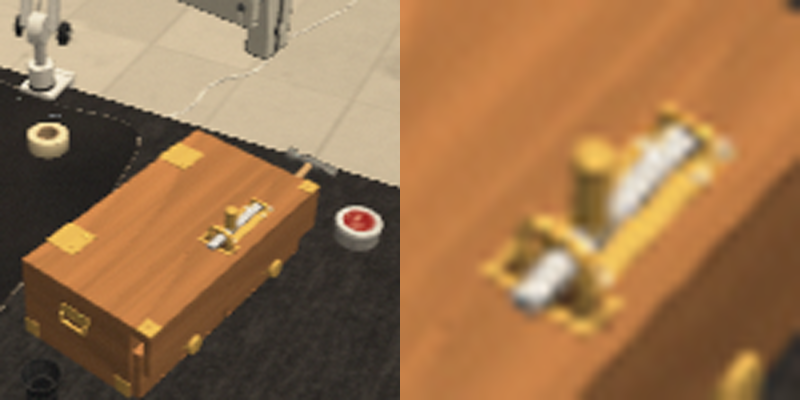

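The knob moved by (-5.5,+4.3) px and full travel predicts (-5.1,+4.0), so the bolt is fully across. The lid is shut and the arm is clear.

```bash
python3 -c "
from plant import *
print(close_job())"
```

```text
the job is handed in; nothing more can be done
None
```

The job is handed in, though no verdict came back: both drawers are home, the lid is shut without slamming, and the bolt is fully across through the staple. The arm is clear and I saw no contact with the punches or tools.

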